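# Clamp a carton under the spring flap of the labelling jig

### The arm

A 7-joint arm with a two-finger parallel gripper is mounted at the origin on a cart in front of the work surface, level with it; the furniture and walls round the work are solid. World frame = base frame: x ahead of the robot, y to its left, z up, the work surface at z = 0. Lengths are in m, angles in rad, forces in N, time in s.
With the tool pointing down it reaches from about 0.4 to 0.85 m from the base axis. Payload 10.4 kg.
Tool frame: the origin (TCP) lies midway between the tips of the shut fingers; the grasp point (between the pads) lies arm.hold_point_z behind it (arm.hold_point_z is the distance from the TCP to the grasp point, in m); z points along the fingers, y is the line along which they close (so a half turn about z gives the same grasp; the last joint's range is limited). The gripper opens to 85 mm and grips with 20 to 120 N. Pads are 22 mm wide; open, the fingers measure 114 mm over their backs; the gripper's body (76 mm by 85 mm) begins 54 mm behind the grasp point. The pads swing forward as they close: fully open they stand 13 mm farther back than shut.
Start: joints at [1.3, 0.332, -0.065, 1.46, 0.022, 1.35, -0.088], TCP at [0.153, -0.606, 0.207] pointing down, gripper open.
Joint ranges: [-2.6, 2.6], [-0.5, 2.12], [-1.47, 1.34], [0.16, 2.42], [-1.27, 4.41], [0.06, 2.06], [-2.6, 2.6]. Speed limits (rad/s): [2.22, 2.22, 2.79, 2.79, 3.14, 3.14, 3.14].

### API

Orientations are given as [roll, pitch, yaw] about the fixed x, y, z axes, in that order (R = Rz(yaw) Ry(pitch) Rx(roll)).
In Python, from cell import arm, get_image gives the robot as it stands.
- The arm moves only by the shell command python3 -m inch 'ROWS' [FORCE]. ROWS is JSON, a list of rows, each a list of 5 numbers: the shift along the world's x, y, z in m, then the turn about the world's z in degrees, then the gripper's target within -1 to 1 (fully open at 1, half-way at 0, shut at -1). In form: [[x, y, z, roll, grip], ...]. A call has 1 to 12 rows; each row shifts and turns the commanded pose from where the row before left it; what a row does not reach is not made up. A row lasts 1/10 s, in which the tool goes at most 50 mm and 8.59 degrees, less where a joint would pass 70% of its speed; a pose out of reach is approached as far as the arm can. A call with a gripper value outside its range is refused whole. The fingers move at their own pace and stop on an object; FORCE is the grip in N (left out, the last holds). Time passes only in rows, so rows that do not move let the fingers close. It gives the time, the measured TCP pose, the force, the opening and the grip force at its end, in the units of the state.
- arm.read_state(): the state, without advancing time (a new reading comes with each control period).
- get_image(name): name is "scene" or "top" or "wrist"; returns a dict with "frame" (384x512x3 uint8, red, green, blue), "K" (3x3 intrinsics, pixels), "pose" (4x4, takes a point from camera to world coordinates). Camera axes: x right, y up, looking along -z (the intrinsics and any distortion apply to the point x, -y, -z); pixel columns grow to the right and rows downward; lengths in m; the calibration is good to about 2 mm. A picture is of the moment at which its call begins. There is no depth.
- arm.hand_in(): hands the job in; it is judged then, once.
The state is a dict: "time_s": time; "joint_positions": joint angles; "qd": joint speeds; "joint_efforts": joint torques, N m; "position": TCP position; "eef_rot": TCP orientation; "contact_force": force on the tool from outside, world axes, zero at the start; "torque": the same for the moment, N m; "gripper_width": finger opening in m; "gripper_force": force on a finger pad.
Only numpy, scipy, OpenCV 4.12 (cv2) and the standard library are available. Lean on these libraries where they do the work, as an engineer would, in place of code of your own. Each camera call takes 0.05 s, during which the arm holds its last target. There are 200 camera calls.

### The job

Press the red thumb bar of the labelling jig down with one fingertip to hold its spring-closed yellow flap open, and meanwhile push the white carton that lies in the jig's lane forward with the other fingertip, under the flap, until its front end is home against the end stop. Then take the fingers away so that the flap springs down onto the carton and holds it. Only push the carton, never lift it, and leave the other things on the bench where they are.

Things in the scene. Friction and masses are not known exactly. Their poses are not given: they have to be found in the camera images.
- jig: Labelling jig fixed to the bench: aluminium base 318 x 98 mm, 5 mm thick, with a straight lane along its x axis. Origin: on the bench top, on the lane's centre line (y = 0), 150 mm before the end stop; +x points along the lane to the stop, +y away from the red thumb bar, z up. Lane floor 5 mm above the bench, 64 mm wide between two steel side rails 4 mm thick, tops at 20 mm, x = -150 to +150 mm.
- lane_end (a point): Foot of the end stop's face, on the lane's centre line and floor, 5 mm above the bench. Axes as the jig's. The stop is a steel wall 72 mm wide, its top 45 mm above the bench.
- axle (a point): Point on the 9 mm steel axle that carries the yellow flap and the red thumb bar, which rock together: at jig x = -64, y = -44 mm, 34 mm above the bench. The axle runs along the jig's x, in three grey blocks with tops at 39 mm.
- flap_pad (a point): Centre of the black rubber pad's underside on the yellow flap, at jig x = 117 mm. The flap spans jig x = 95 to 140 mm and reaches from the axle over the lane to about y = +26 mm; shut, it hangs down to 32 mm above the bench and bars the carton's way; wide open it stands up to about 95 mm above the bench.
- flap (a joint): Turn of flap and thumb bar about the axle: 0 shut, grows as the bar is pressed down and the flap rises, stop at 0.9 rad. The carton passes under the flap from 0.42 rad; about 0.7 is comfortable. The released flap rests on a carton under it at about 0.3 rad. The spring wants 2 to 6 N on the bar; released, it springs shut at once.
- thumb_bar (a point): Middle of the red round thumb bar, on its axis; 16 mm thick, 184 mm long, parallel to the jig's x (jig x -156 to +28 mm, on arms at -152 and +24, free between), 45 mm from the axle on the -y side. Shut: jig y = -85 mm, 53 mm above the bench (top 61). At 0.7 rad: jig y = -87 mm, 22 mm above the bench (top 30). A fingertip can slide along its top.
- carton: White product carton with dark pink bands along its edges, 155 mm long (its own y axis), 60 mm wide (x), 45 mm high, 0.1 to 0.23 kg. Origin: centre of its underside. It lies lengthwise in the jig's lane, its front end 15 to 50 mm short of the flap. Its rear end is the one away from the end stop, and stays clear of the flap.
- spare_carton: Bystander: white carton with blue bands, 60 x 155 x 45 mm. Origin: centre of its underside.
- jar: Bystander: white jar with a pink lid, 53 mm across, 46 mm high. Origin: centre of its underside.
- labels: Bystander: standing roll of white labels, 84 x 89 mm, 61 mm high. Origin: centre of its underside.

How it is judged:
On the way, in this order (a step that is already met when the one before it is completed fails the run):
1. the flap is held open by the pressed thumb bar while the carton is still short of it (value of joint flap above 0.38 rad and x of carton in the frame of lane_end below -0.134 m and contact force between the fingers and anything else above 0.5 N), for 0.1 s.
2. the carton is pushed home to the end stop with the flap still held open above it (value of joint flap above 0.35 rad and x of carton in the frame of lane_end above -0.0855 m and contact force between the fingers and anything else above 0.5 N), for 0.1 s.
At the end, for the whole second after the job is handed in: The carton lies flat in the lane with its front end within 8 mm of the end stop, at rest, and the released flap rests on its top (flap joint between 0.22 and 0.38 rad) (x of carton in the frame of lane_end above -0.0855 m and y of carton in the frame of lane_end between -0.006 and 0.006 m and z of carton in the frame of lane_end below 0.003 m and angle between carton's own z axis and vertical below 0.05 rad and value of joint flap between 0.22 and 0.38 rad and linear speed of carton below 0.01 m/s); the robot touches nothing.
It fails at once if the carton is lifted (more than 12 mm off the lane floor) or tipped (z of carton in the frame of lane_end above 0.012 m or angle between carton's own z axis and vertical above 0.2 rad).
It fails at once if a bystander is moved by more than 20 mm (distance of any of spare_carton, jar, labels from where it was at the start of the episode above 0.02 m).
It also fails if it takes over 45 s, if anything falls off the work surface, if the arm or the gripper's body presses on something with over 40 N, if the wrist force passes 120 N, or if a joint passes its speed limit or range.

## Working session

There is one attempt and no reset: what is moved stays moved. The work goes in short steps, Python scripts to look and compute and a shell command to move; the robot and the scene stay as the last step left them, time stands still between calls to the robot, and variables do not carry over. Pictures are saved under pics/ and viewed, at most 12 in all, crops included, and the job is handed in when it is done.

```bash
ls; mkdir -p pics; python3 - <<'E'
from cell import arm,get_image
import cv2,numpy as np
for n in("scene","top"):
    d=get_image(n); cv2.imwrite(f"pics/{n}0.png",d["frame"][:,:,::-1]); np.savez(f"{n}0.npz",**d)
    print(n,d["K"].tolist(),np.round(d["pose"],3).tolist(),[k for k in d])
s=arm.read_state();print(s, arm.hold_point_z)
E
```

```text
pics
scene [[417.44045970724324, 0.0, 251.8668222661278], [0.0, 417.44045970724324, 196.64359014899574], [0.0, 0.0, 1.0]] [[-0.801, 0.275, -0.531, -0.108], [-0.598, -0.341, 0.726, 1.099], [0.019, 0.899, 0.438, 0.624], [0.0, 0.0, 0.0, 1.0]] ['frame', 'K', 'pose']
top [[366.44132021254916, 0.0, 257.3226377607307], [0.0, 366.44132021254916, 189.5336390914822], [0.0, 0.0, 1.0]] [[0.084, 0.97, -0.227, 0.366], [-0.996, 0.08, -0.024, 0.135], [-0.005, 0.228, 0.974, 1.012], [0.0, 0.0, 0.0, 1.0]] ['frame', 'K', 'pose']
{'time_s': 0.1, 'joint_positions': array([ 1.30043364,  0.33282253, -0.0647076 ,  1.46086703,  0.02157721,
        1.34989304, -0.08848998]), 'qd': array([-0.00075097, -0.00155362,  0.00148336, -0.00092632, -0.00116725,
        0.00101619,  0.00015547]), 'joint_efforts': array([ 1.11363843e-03, -6.26752067e+01,  4.93282790e-02, -3.92434144e+01,
        1.63316948e-02,  6.92588932e-03,  2.87483454e-05]), 'position': array([ 0.15318905, -0.60555269,  0.20608224]), 'eef_rot': array([-3.14029742e+00,  3.37010210e-05,  2.47794322e-01]), 'contact_force': array([-0.15257617,  1.59078574, -0.29774916]), 'torque': array([0.04856113, 0.00359836, 0.00260947]), 'gripper_force': 0.0, 'gripper_width': 0.08500193684648005} 0.0187
```

View pics/top0.png

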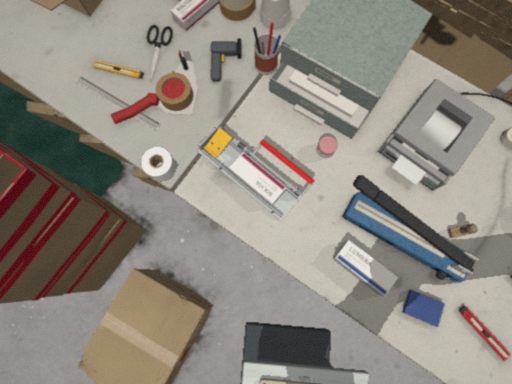

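View pics/scene0.png

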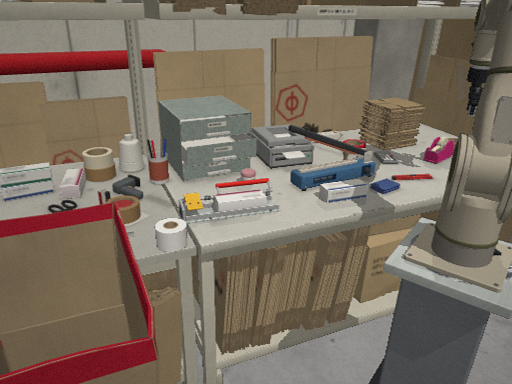

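The top view shows the jig with its red bar running from (262,142) to (311,182), the yellow flap at (218,143), and the carton around (258,178). The jar is at (328,145), the label roll at (157,163) and the spare carton at (365,265). The scene view shows the flap shut on the left, with the bar behind the carton.

```bash
cat > h.py <<'E'
import numpy as np,cv2
def ray(d,px,z):
    K,T=d["K"],d["pose"]; v=np.linalg.inv(K)@[px[0],px[1],1]; v=T[:3,:3]@[v[0],-v[1],-v[2]]
    o=T[:3,3]; return (o+v*(z-o[2])/v[2])[:2]
def proj(d,p):
    T=d["pose"]; q=T[:3,:3].T@(np.asarray(p)-T[:3,3]); u=d["K"]@[q[0],-q[1],-q[2]]; return u[:2]/u[2]
E
python3 - <<'E'
from h import *
d=np.load("top0.npz"); im=d["frame"]; hsv=cv2.cvtColor(im,cv2.COLOR_RGB2HSV)
def blob(m,box):
    x0,y0,x1,y1=box; k=np.zeros(m.shape,np.uint8);k[y0:y1,x0:x1]=m[y0:y1,x0:x1]
    n,l,s,c=cv2.connectedComponentsWithStats(k); i=1+np.argmax(s[1:,4]); 
    pts=np.argwhere(l==i)[:,::-1].astype(np.float32); return pts
H,S,V=[hsv[...,i].astype(int) for i in range(3)]
red=(((H<6)|(H>174))&(S>170)&(V>120)).astype(np.uint8)
p=blob(red,(250,130,320,195)); r=cv2.minAreaRect(p); b=cv2.boxPoints(r); print(r)
w=np.array([ray(d,q,0.055) for q in p]); c=w.mean(0); e=np.linalg.svd(w-c)[2][0]; e*=np.sign(e[0]) 
t=(w-c)@e; print("bar",c,e,t.min(),t.max(),"yaw",np.arctan2(e[1],e[0]))
mid=c+e*(t.min()+t.max())/2; ny=np.array([-e[1],e[0]])
org=mid+e*0.064+ny*0.085; print("origin",org, "lane_end",org+.15*e)
y=(((H>18)&(H<32)&(S>150)&(V>120))).astype(np.uint8); p=blob(y,(190,120,250,170)); w=np.array([ray(d,q,0.045) for q in p])-org
print("yellow jig x",(w@e).min(),(w@e).max(),"y",(w@ny).min(),(w@ny).max())
pk=((H>150)&(S>60)&(S<230)&(V>60)).astype(np.uint8); pk[red>0]=0
k=np.zeros_like(pk);k[140:225,205:300]=1
p=np.argwhere((pk*k)>0)[:,::-1]; w=np.array([ray(d,q,0.05) for q in p])-org
print("pink",len(p),np.percentile(w@e,[0,2,50,98,100]),np.percentile(w@ny,[0,2,50,98,100]))
print("jar",ray(d,(328,145),.046)-org)
for X in(-.15,.15):
  for Y in(-.032,.032): print(X,Y,proj(d,[*(org+e*X+ny*Y),.02]))
x0,y0=190,115; cv2.imwrite("pics/crop.png",cv2.resize(im[y0:y0+115,x0:x0+150,::-1],None,fx=5,fy=5,interpolation=cv2.INTER_CUBIC))
E
```

```text
((286.69512939453125, 161.256103515625), (64.18741607666016, 4.2166900634765625), 38.65980529785156)
bar [0.67428907 0.08611946] [0.5827475  0.81265328] -0.08775194925355637 0.08893902505109337 yaw 0.948690819233526
origin [0.64285527 0.18814515] lane_end [0.73026739 0.31004314]
yellow jig x 0.09448903396148679 0.14281672269085574 y -0.04315175767324615 0.03039961684704452
pink 182 [-0.10467808 -0.10096639 -0.03384485  0.03755062  0.04090477] [-0.02840694 -0.02795638 -0.02327074 -0.01865478 -0.01842363]
jar [ 0.09084094 -0.21443814]
-0.15 -0.032 [297.29733615 198.15184542]
-0.15 0.032 [282.5394788  215.61844108]
0.15 -0.032 [216.47887474 132.21777208]
0.15 0.032 [201.5201938  148.24015937]
```

View pics/crop.png

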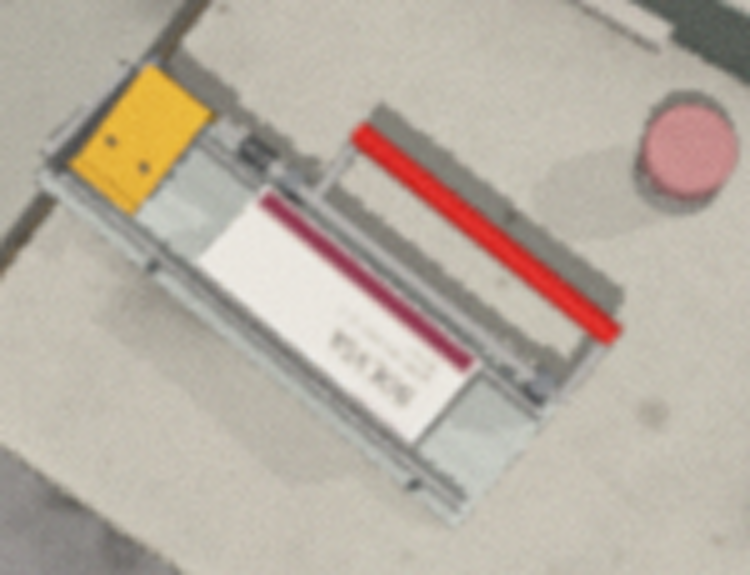

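The crop shows the carton's pink band from (265,198) to (470,365), which puts the carton at about jig x -108 to +46. The lane behind it is clear and the bar is free. I'll approach to a point above jig x = -130.

```bash
python3 -m inch '[[0.0225,0.033,0,2,0.7],[0.0225,0.033,0,2,0.7],[0.0225,0.033,0,2,0.7],[0.0225,0.033,0,2,0.7],[0.0225,0.033,0,2,0.7],[0.0225,0.033,0,2,0.7],[0.0225,0.033,0,2,0.7],[0.0225,0.033,0,2,0.7],[0.0225,0.033,0,2,0.7],[0.0225,0.033,0,2,0.7]]'
python3 -m inch '[[0.0225,0.033,0,2,0.7],[0.0225,0.033,0,2,0.7],[0.0225,0.033,0,2,0.7],[0.0225,0.033,0,2,0.7],[0.0225,0.033,0,2,0.7],[0.0225,0.033,0,2,0.7],[0.0225,0.033,0,2,0.7],[0.0225,0.033,0,2,0.7],[0.0225,0.033,0,2,0.7],[0.0225,0.033,0,2,0.7],[0,0,0,0,0.7],[0,0,0,0,0.7]]'
```

```text
time_s: 1.1
position: [0.3788, -0.2744, 0.2067]
eef_rot: [-3.142, 0.0, 0.598]
contact_force: [0.6, -0.3, -0.4]
gripper_width: 0.0726
gripper_force: 0.0
time_s: 2.3
position: [0.6031, 0.055, 0.2061]
eef_rot: [-3.14, 0.0, 0.948]
contact_force: [0.4, -1.2, 0.1]
gripper_width: 0.0728
gripper_force: 0.0
```

```bash
python3 - <<'E'
from h import *; from cell import get_image
d=get_image("wrist"); np.savez("w1.npz",**d); cv2.imwrite("pics/w1.png",d["frame"][:,:,::-1]); print(np.round(d["pose"],3))
org=np.array([.64286,.18815]);e=np.array([.58275,.81265]);ny=np.array([-e[1],e[0]])
hsv=cv2.cvtColor(d["frame"],cv2.COLOR_RGB2HSV);H,S,V=[hsv[...,i].astype(int) for i in range(3)]
red=(((H<6)|(H>174))&(S>170)&(V>120)).astype(np.uint8)
n,l,s,c=cv2.connectedComponentsWithStats(red); i=1+np.argmax(s[1:,4]);print(s[i])
w=np.array([ray(d,q,.055) for q in np.argwhere(l==i)[:,::-1]])-org
X,Y=w@e,w@ny; print("bar x",X.min(),X.max(),"y mean",Y.mean(),"slope",np.polyfit(X,Y,1))
E
```

```text
[[ 0.812  0.56   0.166  0.646]
 [-0.584  0.779  0.228  0.114]
 [-0.002 -0.282  0.959  0.374]
 [ 0.     0.     0.     1.   ]]
[ 285   20   18  175 2150]
bar x -0.15394061786903426 0.029558319431322783 y mean -0.08442550832679001 slope [-0.00024981 -0.08443899]
```

View pics/w1.png

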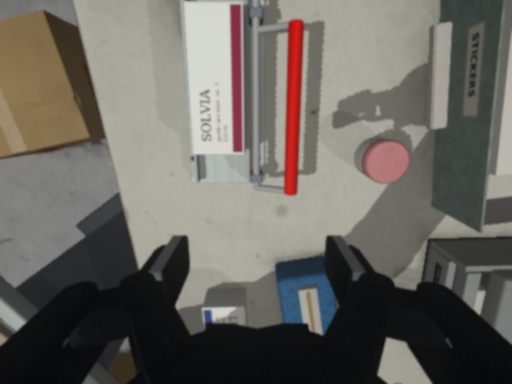

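The wrist view shows the carton's rear edge at row 154, columns 193–243. The bar lies between (296,22) and (290,192), and the jar at (385,160) is well clear. Next I'll compute the rear edge.

```bash
python3 - <<'E'
from h import *
d=np.load("w1.npz")
org=np.array([.64286,.18815]);e=np.array([.58275,.81265]);ny=np.array([-e[1],e[0]])
for q in((193,155),(243,154)):
  w=ray(d,q,.05)-org; print(w@e,w@ny)
w=np.array([.6031,.055])-org; print("tcp",w@e,w@ny)
E
python3 -m inch '[[0,0,-0.03,0,0.7],[0,0,-0.03,0,0.7],[0,0,-0.03,0,0.7],[0,0,-0.02,0,0.7],[0,0,0,0,0.7]]'
```

```text
-0.10780607241483181 0.029625124467982503
-0.10670294976290111 -0.028772348235459606
tcp -0.13137448750000003 -0.045282198499999995
time_s: 2.85
position: [0.6012, 0.0517, 0.0942]
eef_rot: [-3.139, 0.004, 0.944]
contact_force: [0.4, 0.7, 1.2]
gripper_width: 0.0728
gripper_force: 0.0
```

```bash
python3 -m inch '[[0.001,0.004,-0.01,0,0.7],[0,0,-0.01,0,0.7],[0,0,-0.01,0,0.7],[0,0,-0.01,0,0.7],[0,0,-0.01,0,0.7],[0,0,-0.01,0,0.7],[0,0,0,0,0.7],[0,0,0,0,0.7]]'
python3 - <<'E'
from cell import get_image
import cv2,numpy as np
for n in("scene","wrist"):
    d=get_image(n); np.savez(n+"2.npz",**d); f=d["frame"][:,:,::-1]
    cv2.imwrite(f"pics/{n}2.png",cv2.resize(f[150:250,150:310],None,fx=5,fy=5,interpolation=cv2.INTER_CUBIC) if n=="scene" else f)
E
```

```text
time_s: 3.65
position: [0.6043, 0.0581, 0.0367]
eef_rot: [-3.141, 0.0, 0.946]
contact_force: [0.4, 0.6, 0.3]
gripper_width: 0.0722
gripper_force: 0.0
```

View pics/scene2.png

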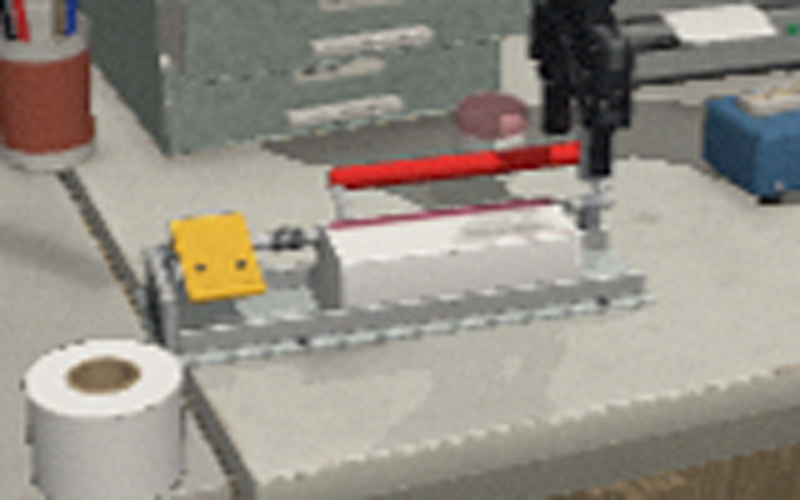

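View pics/wrist2.png

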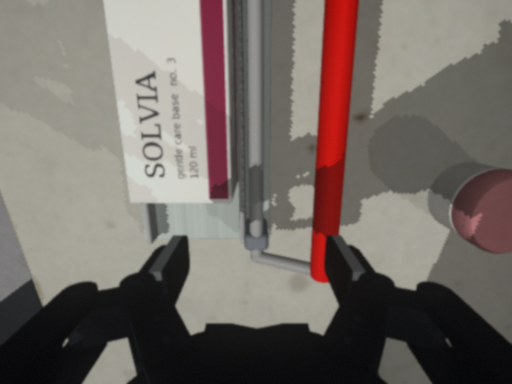

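The scene crop shows the flap still shut (yellow at (215,255)). In the wrist view the right fingertip (338,240) overlaps only the outer edge of the bar (column 325). I need to check the geometry.

```bash
python3 - <<'E'
from h import *; from cell import arm
d=np.load("wrist2.npz");s=np.load("scene2.npz")
org=np.array([.64286,.18815]);e=np.array([.58275,.81265]);ny=np.array([-e[1],e[0]])
J=lambda x,y,z:[*(org+e*x+ny*y),z]
print(d["K"][0,0])
for a,(y,z) in {"shut":(-.085,.053),"open.7":(-.087,.022)}.items():
  print(a,[np.round(proj(c,J(x,y,z))).tolist() for c in(d,s) for x in(-.156,.028)])
for z in(.03,.037,.045,.06):
  print(z,[np.round([(ray(d,q,z)-org)@e,(ray(d,q,z)-org)@ny],4).tolist() for q in((188,240),(325,240),(345,240))])
t=arm.read_state();print(t["position"],t["contact_force"])
for z in(.037,.05): print("near tip scene", (proj(s,J(-.128,-.001,z))-[150,150])*5,"far",(proj(s,J(-.128,-.087,z))-[150,150])*5)
print([np.round((proj(s,J(x,-.085,.053))-[150,150])*5).tolist() for x in(-.156,.028)])
f=np.load("wrist2.npz")["frame"][200:300,280:400,::-1];g=s["frame"][130:200,230:300,::-1]
cv2.imwrite("pics/z.png",np.hstack([cv2.resize(f,(480,400)),cv2.resize(g,(320,400)[::1])]))
E
```

```text
278.4102955059857
shut [[322.0, 279.0], [348.0, -86.0], [268.0, 180.0], [215.0, 186.0]]
open.7 [[315.0, 254.0], [334.0, -47.0], [267.0, 188.0], [215.0, 194.0]]
0.03 [[-0.1404, 0.0032], [-0.1406, -0.0913], [-0.1407, -0.1052]]
0.037 [[-0.1369, 0.0013], [-0.1372, -0.0895], [-0.1373, -0.1027]]
0.045 [[-0.1331, -0.0009], [-0.1333, -0.0873], [-0.1334, -0.0999]]
0.06 [[-0.1257, -0.0049], [-0.126, -0.0833], [-0.126, -0.0947]]
[0.60469478 0.05824107 0.03734378] [-0.39524746 -0.56110041 -1.04878277]
near tip scene [591.51084441 225.46717347] far [549.14407152 172.71739778]
near tip scene [592.23140788 207.32703009] far [549.65763629 155.30420943]
[[590.0, 148.0], [326.0, 178.0]]
```

View pics/z.png

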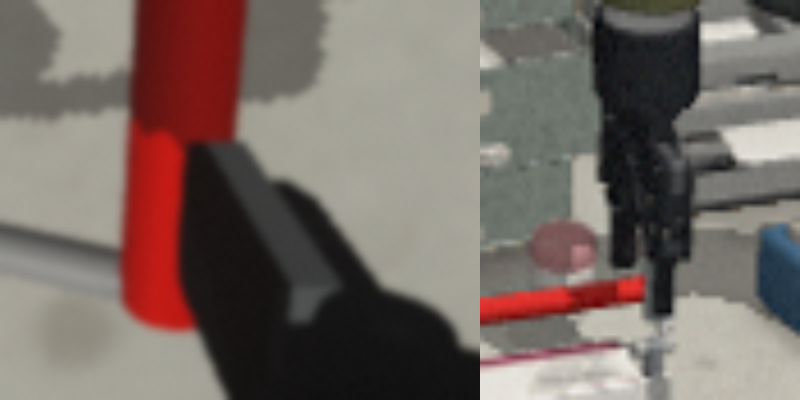

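The tips sit about 34 mm above the reported TCP when open this far. The images put them near z = 0.07, so the finger is over the bar but not touching it yet. I'll go lower.

```bash
cat > m.py <<'E'
from h import *; from cell import arm,get_image
from scipy.optimize import minimize_scalar
org=np.array([.64286,.18815]);e=np.array([.58275,.81265]);ny=np.array([-e[1],e[0]])
J=lambda x,y,z:[*(org+e*x+ny*y),z]
def look(tag):
    d=get_image("scene"); cv2.imwrite(f"pics/{tag}.png",cv2.resize(d["frame"][150:250,150:310,::-1],None,fx=5,fy=5,interpolation=cv2.INTER_CUBIC))
    hsv=cv2.cvtColor(d["frame"],cv2.COLOR_RGB2HSV);H,S,V=[hsv[...,i].astype(int) for i in range(3)]
    r=(((H<6)|(H>174))&(S>170)&(V>90)); r[:, :205]=0;r[:,275:]=0;r[:165]=0;r[225:]=0
    p=np.argwhere(r); p=p[p[:,1]<p[:,1].min()+15]; c=p.mean(0)[::-1]   # front end of the bar
    a0=np.arctan2(.053-.034,.041)
    def y(a): q=[proj(d,J(x,-.044-.045*np.cos(a0-a),.034+.045*np.sin(a0-a))) for x in(-.06,.028)]; return np.interp(c[0],[q[1][0],q[0][0]],[q[1][1],q[0][1]])
    A=np.linspace(-.1,.95,106); print("flap ~",A[np.argmin([abs(y(a)-c[1]) for a in A])])
    s=arm.read_state();w=s["position"][:2]-org;print("tcp jig",w@e,w@ny,s["position"][2],"F",s["contact_force"],"yaw",s["eef_rot"],s["time_s"])
E
python3 -m inch '[[0,0,-0.008,0,0.7],[0,0,-0.008,0,0.7],[0,0,-0.008,0,0.7],[0,0,0,0,0.7]]'; python3 -c "from m import *;look('p3')"
```

```text
time_s: 4.15
position: [0.6038, 0.0579, 0.0116]
eef_rot: [-3.141, 0.001, 0.946]
contact_force: [-0.4, -0.3, 2.1]
gripper_width: 0.0728
gripper_force: 1.4
flap ~ 0.37
tcp jig -0.12854936651109924 -0.0440609856974159 0.012130088080833087 F [-1.61764065 -1.70361612  3.06371773] yaw [-3.14049947e+00  8.50195437e-04  9.45848204e-01] 4.2
```

```bash
python3 -m inch '[[0,0,-0.006,0,0.7],[0,0,-0.006,0,0.7],[0,0,0,0,0.7],[0,0,0,0,0.7]]'; python3 -c "from m import *;look('p4')"
```

```text
time_s: 4.6
position: [0.6041, 0.058, 0.0007]
eef_rot: [-3.141, 0.0, 0.946]
contact_force: [0.2, -1.6, 3.3]
gripper_width: 0.0725
gripper_force: 1.8
flap ~ 0.5800000000000001
tcp jig -0.12826253759282027 -0.044367170669850776 0.0008460372869028426 F [ 3.18873964e-03 -1.37791137e+00  4.00198075e+00] yaw [-3.14139904e+00  2.61161152e-04  9.45928671e-01] 4.65
```

View pics/p4.png

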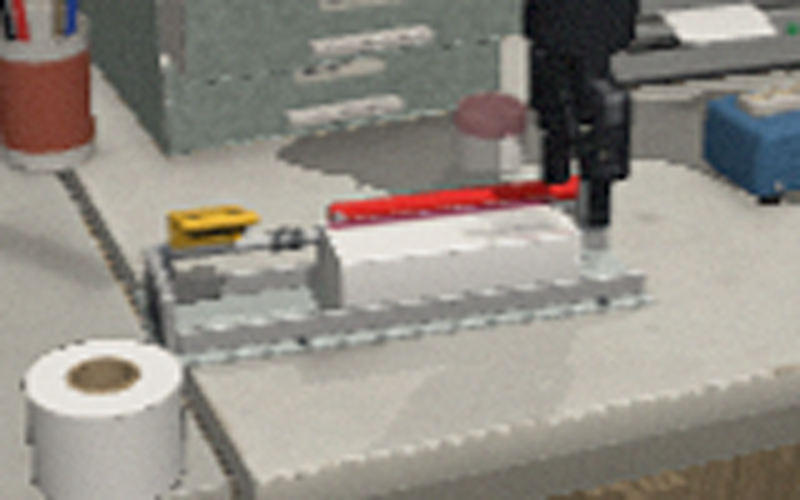

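The flap is up (yellow raised to (210,225)), the bar is pressed, and the other finger is behind the carton at (597,200). Now I push forward along the lane.

```bash
python3 -m inch '[[0.003,0.004,-0.003,0,0.7],[0.0047,0.0065,0,0,0.7],[0.0047,0.0065,0,0,0.7],[0.0047,0.0065,0,0,0.7],[0.0047,0.0065,0,0,0.7],[0.0047,0.0065,0,0,0.7],[0.0047,0.0065,0,0,0.7],[0,0,0,0,0.7]]'; python3 -c "from m import *;look('p5')"
```

```text
time_s: 5.45
position: [0.6364, 0.103, -0.0019]
eef_rot: [3.141, -0.002, 0.947]
contact_force: [1.5, 1.5, 4.1]
gripper_width: 0.0729
gripper_force: 2.0
flap ~ 0.62
tcp jig -0.07297475654220148 -0.04447492974549908 -0.0016945338658802545 F [0.5960149  2.45776725 3.84589869] yaw [ 3.14106790e+00 -2.79544557e-03  9.47316811e-01] 5.5
```

```bash
python3 -m inch '[[0.0047,0.0065,0,0,0.7],[0.0047,0.0065,0,0,0.7],[0.0047,0.0065,0,0,0.7],[0.0047,0.0065,0,0,0.7],[0.0047,0.0065,0,0,0.7],[0.0029,0.0041,0,0,0.7],[0,0,0,0,0.7]]'; python3 -c "from m import *;look('p6')"
```

```text
time_s: 6.2
position: [0.6623, 0.1378, -0.0021]
eef_rot: [3.141, -0.0, 0.946]
contact_force: [0.7, -1.5, 3.9]
gripper_width: 0.0728
gripper_force: 1.9
flap ~ 0.63
tcp jig -0.029527702217768313 -0.04516915343498324 -0.0019788869280400884 F [ 0.94749099 -0.45298883  3.84262127] yaw [ 3.14101266e+00 -7.94865244e-04  9.45905208e-01] 6.25
```

View pics/p6.png

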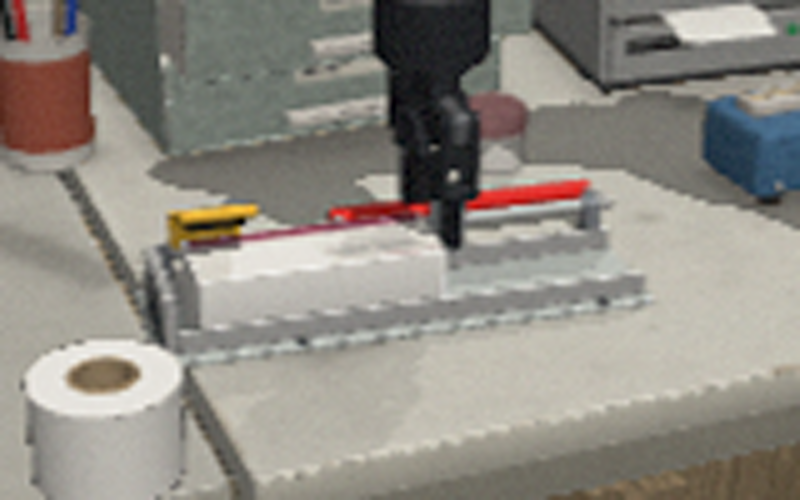

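The carton is under the raised flap, with its front at about column 195 and roughly 13 mm to go. The finger is at (450,230). I'll push slowly until force shows at the stop.

```bash
python3 -m inch '[[0.0018,0.0024,0,0,0.7],[0.0018,0.0024,0,0,0.7],[0.0018,0.0024,0,0,0.7],[0.0006,0.0008,0,0,0.7],[0,0,0,0,0.7]]'; python3 -c "from m import *;look('p7')"; python3 -m inch '[[0.0012,0.0016,0,0,0.7],[0.0012,0.0016,0,0,0.7],[0,0,0,0,0.7]]';python3 -c "from m import *;look('p8')"
```

```text
time_s: 6.75
position: [0.6678, 0.145, -0.0021]
eef_rot: [3.141, 0.001, 0.945]
contact_force: [-1.1, -2.9, 4.5]
gripper_width: 0.0727
gripper_force: 2.7
flap ~ 0.63
tcp jig -0.02057425652415454 -0.04539461560745378 -0.0021722658490989713 F [-2.90862848 -2.74443065  5.39170608] yaw [3.14145694e+00 8.45574955e-04 9.45355519e-01] 6.8
time_s: 7.1
position: [0.6703, 0.1483, -0.0022]
eef_rot: [3.141, 0.001, 0.945]
contact_force: [-2.7, -3.3, 4.8]
gripper_width: 0.0729
gripper_force: 2.4
flap ~ 0.64
tcp jig -0.016432602851028655 -0.04550474040551707 -0.0021796721288697765 F [-1.58902024 -3.03272653  4.23278983] yaw [3.14131587e+00 6.17517271e-04 9.45449698e-01] 7.15
```

```bash
python3 -m inch '[[0.0012,0.0016,0,0,0.7],[0.0012,0.0016,0,0,0.7],[0,0,0,0,0.7]]'; python3 -m inch '[[0.0012,0.0016,0,0,0.7],[0.0012,0.0016,0,0,0.7],[0,0,0,0,0.7],[0,0,0,0,0.7]]'; python3 -c "from m import *;look('p8')"
```

```text
time_s: 7.45
position: [0.6705, 0.1486, -0.0023]
eef_rot: [-3.141, 0.008, 0.945]
contact_force: [-15.3, -14.6, 17.3]
gripper_width: 0.0726
gripper_force: 11.5
time_s: 7.85
position: [0.6705, 0.1485, -0.0025]
eef_rot: [-3.139, 0.015, 0.945]
contact_force: [-30.1, -25.4, 29.8]
gripper_width: 0.0729
gripper_force: 20.9
flap ~ 0.64
tcp jig -0.016154996455842008 -0.045577812511165466 -0.0024534232779630863 F [-29.17257299 -25.73283346  29.56266941] yaw [-3.13922026  0.01537135  0.94474136] 7.9
```

View pics/p8.png

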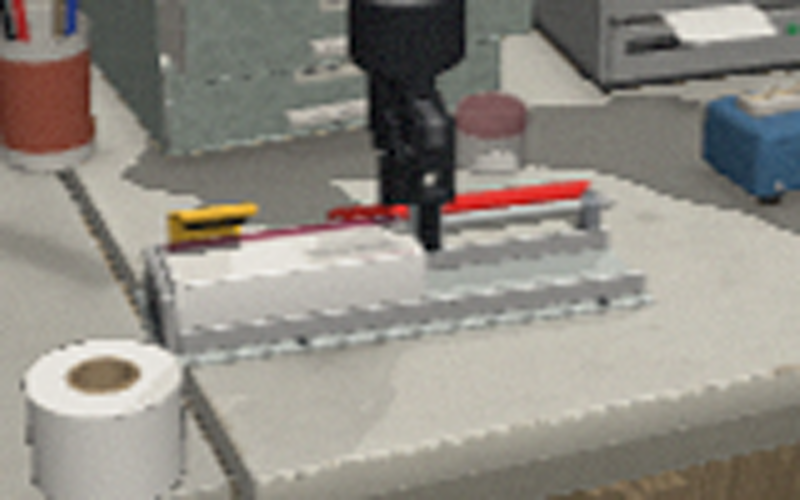

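The carton is home against the stop (front at column 165, and the force rose sharply). I'll back off, then lift.

```bash
python3 -m inch '[[-0.0023,-0.0033,0,0,0.7],[-0.0047,-0.0065,0,0,0.7],[-0.0047,-0.0065,0,0,0.7],[0,0,0,0,0.7],[0,0,0.01,0,0.7],[0,0,0.02,0,0.7],[0,0,0.03,0,0.7],[0,0,0.03,0,0.7],[0,0,0.03,0,0.7],[0,0,0.03,0,0.7],[0,0,0,0,0.7],[0,0,0,0,0.7]]'; python3 -c "
from m import *
look('p9')
d=get_image('top');hsv=cv2.cvtColor(d['frame'],cv2.COLOR_RGB2HSV);H,S,V=[hsv[...,i].astype(int) for i in range(3)]
red=((H<6)|(H>174))&(S>170)&(V>120)
k=(H>150)&(S>60)&(S<230)&(V>60)&~red;k[:140]=0;k[225:]=0;k[:,:205]=0;k[:,300:]=0
w=np.array([ray(d,q,.05) for q in np.argwhere(k)[:,::-1]])-org;print(np.percentile(w@e,[0,2,98,100]))"
```

```text
time_s: 9.1
position: [0.6634, 0.1391, 0.1482]
eef_rot: [3.141, -0.0, 0.946]
contact_force: [-1.2, 0.1, -0.8]
gripper_width: 0.0727
gripper_force: 0.0
flap ~ 0.31999999999999995
tcp jig -0.028380086804515335 -0.04504011970399825 0.14704196701496372 F [ 0.19458067  0.28845933 -1.19763598] yaw [-3.14083474e+00  1.16555596e-03  9.45989788e-01] 9.15
[-0.00107503  0.03179413  0.09343255  0.09369114]
```

View pics/p9.png

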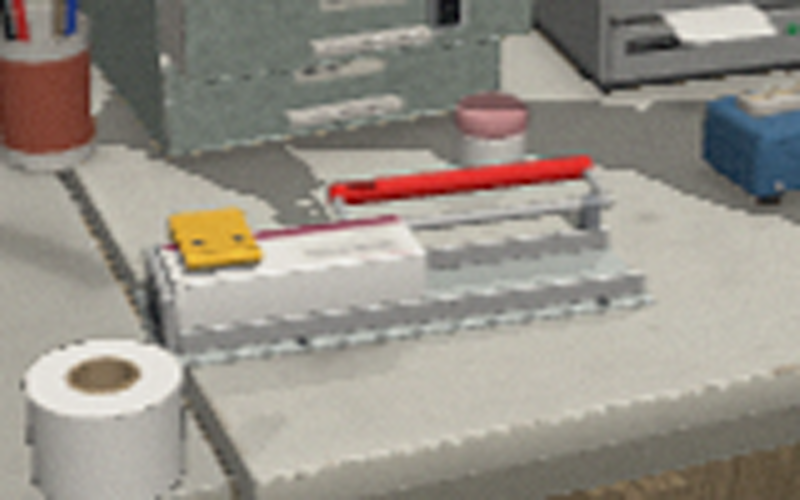

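The flap rests on the carton at about 0.32 rad (yellow at (215,240)). The carton is home with its rear edge at column 422, and the robot is clear. Handing in.

```bash
python3 -c "from cell import arm;print(arm.hand_in())"
```

```text
the job is handed in; nothing more can be done
None
```

The job is handed in: the last pictures showed the carton against the end stop, the released flap resting on it at about 0.32 rad and the arm clear; `hand_in()` returned no verdict.

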